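Re-hang the counter pails: shallow one to the low hook, deep one on the high hook

ROBOT

A 7-joint arm with a two-finger parallel gripper is mounted at the origin on a cart in front of the work surface, level with it; the furniture and walls round the work are solid. World frame = base frame: x ahead of the robot, y to its left, z up, the work surface at z = 0. Lengths are in m, angles in rad, forces in N, time in s.
With the tool pointing down it reaches from about 0.4 to 0.85 m from the base axis. Payload 4.5 kg.
Tool frame: the origin (TCP) lies at the very end of the fingers, on their centre line; the grasp point (between the pads) lies 19 mm behind it; z points along the fingers, y is the line along which they close (so a half turn about z gives the same grasp; the last joint's range is limited). The gripper opens to 85 mm and grips with 20 to 120 N. Pads are 22 mm wide; open, the fingers measure 114 mm over their backs; the gripper's body (76 mm by 85 mm) begins 54 mm behind the grasp point. The pads swing forward as they close: fully open they stand 13 mm farther back than shut.
Start: joints at [-1.279, 0.689, -0.195, 1.565, 0.157, 0.902, -0.215], TCP at [0.159, 0.604, 0.231] pointing down, gripper open.
Joint ranges: [-3.01, 3.01], [-0.46, 2.08], [-1.47, 1.51], [0.13, 2.56], [-1, 4.14], [0.04, 2.09], [-2.66, 2.66]. Speed limits (rad/s): [2.57, 2.57, 3.14, 3.14, 3.14, 3.14, 3.14].

INTERFACE

Orientations are given as a rotation vector (axis times angle).
In Python, from plant import telemetry, cams, env gives the robot as it stands.
- The arm moves only by the tool apply_moves, never from a script. Its argument "deltas" is a list of rows, each a list of 3 entries, a list of its own where there are three numbers: the opening, from -1 (shut) to 1 (fully open), then the shift along the tool's x, y, z normalised to -1 to 1, where 1 is 120 mm, then the turn, a rotation vector about the tool's x, y, z normalised to -1 to 1, where 1 is 90 degrees. A call has 1 to 8 rows; each row is the pose to reach, as a shift and turn from the pose commanded when the call began, along the tool's axes at that moment; what a row does not reach only later rows make up. A row lasts 1/10 s, in which the tool goes at most 50 mm and 8.59 degrees, less where a joint would pass 70% of its speed; a pose out of reach is approached as far as the arm can. A call with a number of a shift or a turn outside -1 to 1 is refused whole. A call with a gripper value outside its range is refused whole. The fingers move at their own pace and stop on an object; "grip_force" is the grip in N (left out, the last holds). Time passes only in rows, so rows that repeat a pose let the fingers close. It gives the time, the measured TCP pose, the force, the opening and the grip force at its end, in the units of the state.
- telemetry.read_state(): the state, without advancing time (a new reading comes with each control period).
- cams.read_camera(name): name is "scene" or "top" or "wrist"; returns a dict with "image" (384x512x3 uint8, red, green, blue), "fx", "fy", "cx", "cy" (pixels), "pose" (4x4, takes a point from camera to world coordinates). Camera axes: x right, y down, z forward; pixel columns grow to the right and rows downward; lengths in m; the calibration is good to about 2 mm. A picture is of the moment at which its call begins. There is no depth.
- env.finish_job(): hands the job in; it is judged then, once.
Trained networks look in the newest picture that a camera, given by its name, has taken for a name from the list of things; names that differ only in an ending like _2 or _b are one class to them, and where a whole thing is asked for, a point or a joint stands for the part that bears it (a point fixed in the world has none). Each returns a list of dicts, best first, with "score" (0 to 1); they miss things now and then, are a little off and sometimes report something else, mostly with a low value. They report only what shows in the picture. A call takes as long as a camera call. They do not tell look-alikes from the thing itself.
- cams.boxes_of(camera, label): "point" ([x, y, z] in m, in the coordinates of the camera as it stood for that picture, good to about 4 mm: the middle of the surface that is visible of it).
- cams.masks_of(camera, label): "pixels" (384x512 bool, what is visible of it).
- cams.pinpoint(camera, label): "point" ([x, y, z] in m, in the coordinates of the camera as it stood for that picture, good to about 4 mm: a listed point, or the origin of a listed thing).
The state is a dict: "time_s": time; "q": joint angles; "joint_vel": joint speeds; "effort": joint torques, N m; "tcp_pos": TCP position; "tool_rot": TCP orientation; "force": force on the tool from outside, world axes, zero at the start; "moment": the same for the moment, N m; "opening": finger opening in m; "gripper_force": force on a finger pad.
Only numpy, scipy, OpenCV 4.12 (cv2) and the standard library are available. Lean on these libraries where they do the work, as an engineer would, in place of code of your own. Each camera call takes 0.05 s, during which the arm holds its last target. There are 200 camera calls.

TASK

The shallow white pail is hanging on the stand's high hook, so the deep pail, which is too long for the low hook, has been left on the worktop. Move the shallow pail to the low hook and hang the deep pail on the high hook, each by the crimp in the middle of its wire handle, and leave both hanging straight and still. Do not tip the pails over on the way or push the dish, tape, tongs or jar about.

Things in the scene. Friction and masses are not known exactly. Their poses are not given: they have to be found in the camera images.
- pail_shallow: Shallow white enamel pail, rim 100 mm across, 55 mm high to the rim, about 150 g, hanging on the high hook at the start. Rigid upright handle of 8 mm steel wire in its y-z plane: straight bar at |y| = 12 to 42 mm, 120 mm above the underside; in the middle a crimp rises 9 mm more, to fit over a hook. Pinch the bar from above at y = +27 or -27 mm. Origin: centre of underside
- pail_shallow_crimp (a point): centre of the wire axis at the top of the shallow pail's crimp, 129 mm above its underside; axes as the pail's
- pail_deep: Deep white enamel pail, rim 100 mm across, 110 mm high to the rim, about 220 g, standing on the worktop at the start. Rigid upright handle of 8 mm steel wire in its y-z plane: straight bar at |y| = 12 to 42 mm, 175 mm above the underside; in the middle a crimp rises 9 mm more, to fit over a hook. Pinch the bar from above at y = +27 or -27 mm. Origin: centre of underside
- pail_deep_crimp (a point): centre of the wire axis at the top of the deep pail's crimp, 184 mm above its underside; axes as the pail's
- stand: fixed steel T-stand: a light wooden foot 175 x 210 x 16 mm (x from -147 to +28 mm), a 16 mm post at its back, a 12 mm crossbar 238 mm long along the stand's y at height 272 mm. Origin: on the worktop under the post; -x is its front, toward the robot
- hook_high: High hook, fixed, on the left or right half of the crossbar: 7 mm steel rod that slopes down from the crossbar, reaches 119 mm forward (its -x, toward the robot), dips into a valley 95 mm out and ends in an upturned tip with a 10 mm ball. Tip's top: 24 mm above and 24 mm in front of the seat, so lift a seated crimp 30 mm or more to pass it. Origin: on the worktop under the crossbar, z up
- hook_high_seat (a point): where the centre of a pail's crimp comes to lie when it is seated in the valley of the high hook (245 mm up); axes as the hook's
- hook_low: Low hook, fixed, on the left or right half of the crossbar: 7 mm steel rod that drops 77 mm below the crossbar, reaches 119 mm forward (its -x, toward the robot), dips into a valley 95 mm out and ends in an upturned tip with a 10 mm ball. Tip's top: 24 mm above and 24 mm in front of the seat, so lift a seated crimp 30 mm or more to pass it. Origin: on the worktop under the crossbar, z up
- hook_low_seat (a point): where the centre of a pail's crimp comes to lie when it is seated in the valley of the low hook (159 mm up); axes as the hook's
- dish_herbs: bystander: small white dish with chopped herbs, 95 x 87 x 46 mm, left of the work; origin under its centre
- tape_roll: bystander: roll of beige tape lying flat, 98 mm across, 25 mm high, at the near edge; origin under its centre
- steel_tongs: bystander: steel tongs lying flat, 152 mm long, 13 mm high, at the right; origin under the centre
- grain_jar: bystander: glass jar with a metal cap, 54 mm across, 85 mm high, right of the stand; origin under its centre
Mind the look-alikes: they are no part of the job. What is shaped like the pail_deep but purple is not meant.

How it is judged:
By the outcome, as a careful person would: the job done as asked, in the order asked, and still so for the second after the job is handed in, with the robot touching nothing.
It also fails if it takes over 66 s, if anything falls off the work surface, if the arm or the gripper's body presses on something with over 40 N, if the wrist force passes 120 N, or if a joint passes its speed limit or range.

## Working session

There is one attempt and no reset: what is moved stays moved. The work goes in short steps, Python scripts to look and compute and a tool call to move; the robot and the scene stay as the last step left them, time stands still between calls to the robot, and variables do not carry over. Pictures are saved under pics/ and viewed, at most 10 in all, crops included, and the job is handed in when it is done.

Besides the shell and the picture viewer there is one more tool, called after "Emit:" as a command line: name --argument value ..., lists and objects as JSON in quotes. apply_moves: Moves the arm, as the interface text tells. Its arguments: {"type":"object","properties":{"deltas":{"type":"array"},"grip_force":{"type":"number"}},"required":["deltas"]}

```bash
mkdir -p pics; cat > h.py <<'E'
import numpy as np, cv2
from plant import telemetry, cams, env
from scipy.spatial.transform import Rotation as R
def snap(c,f=None):
    d=cams.read_camera(c)
    if f: cv2.imwrite('pics/'+f,d['image'][:,:,::-1])
    return d
def pts(c,d,labels,fn='pinpoint',n=3):
    for l in labels:
        for r in getattr(cams,fn)(c,l)[:n]:
            p=d['pose']@np.append(r['point'],1)
            print(c,fn,l,round(r['score'],2),p[:3].round(4))
E
python3 - <<'E'
from h import *
s=telemetry.read_state();print(s['time_s'],s['tcp_pos'],s['tool_rot'],R.from_rotvec(s['tool_rot']).as_matrix().round(3))
for c in('scene','top'):
    d=snap(c,c+'0.png')
    print(d['pose'].round(3),d['fx'])
    pts(c,d,['pail_shallow','pail_shallow_crimp','pail_deep','pail_deep_crimp','hook_high_seat','hook_low_seat','stand'])
print(telemetry.read_state()['time_s'])
E
```

```text
0.0 [0.15924875 0.60372876 0.23047742] [-4.03692268e-01 -3.11545889e+00  2.78969515e-03] [[-0.967  0.255 -0.   ]
 [ 0.255  0.967 -0.002]
 [-0.    -0.002 -1.   ]]
[[ 0.514 -0.625  0.587 -0.196]
 [-0.858 -0.388  0.338 -0.58 ]
 [ 0.016 -0.677 -0.736  0.993]
 [ 0.     0.     0.     1.   ]] 380.8689796643716
scene pinpoint pail_shallow 0.64 [ 0.5682 -0.2956  0.1071]
scene pinpoint pail_shallow_crimp 0.79 [ 0.5723 -0.2882  0.2452]
scene pinpoint pail_deep 0.72 [ 4.852e-01 -3.940e-02  3.000e-04]
scene pinpoint pail_deep 0.62 [ 0.2608 -0.3704 -0.0005]
scene pinpoint pail_deep 0.43 [ 0.4803 -0.0389  0.1853]
scene pinpoint pail_deep_crimp 0.98 [ 0.2572 -0.3734  0.1835]
scene pinpoint hook_high_seat 0.64 [ 0.5737 -0.2965  0.2428]
scene pinpoint hook_low_seat 0.5 [ 0.4996 -0.4306  0.1593]
scene pinpoint stand 0.64 [ 0.6163 -0.4024 -0.0042]
[[-0.014 -0.977  0.214  0.183]
 [-1.     0.014 -0.003 -0.194]
 [ 0.    -0.214 -0.977  1.353]
 [ 0.     0.     0.     1.   ]] 376.63041350864984
top pinpoint pail_shallow 0.64 [ 0.569  -0.2969  0.1128]
top pinpoint pail_shallow_crimp 0.58 [ 0.5727 -0.2987  0.2445]
top pinpoint pail_deep 0.89 [ 0.4777 -0.0408 -0.0006]
top pinpoint pail_deep 0.61 [ 0.2632 -0.3776 -0.0029]
top pinpoint pail_deep_crimp 0.81 [ 0.2558 -0.3759  0.1809]
top pinpoint hook_high_seat 0.51 [ 0.5712 -0.297   0.2449]
top pinpoint hook_low_seat 0.69 [ 0.4962 -0.4302  0.1583]
top pinpoint stand 0.96 [ 6.157e-01 -4.061e-01 -2.000e-04]
0.8
```

```bash
python3 -c "
import cv2,numpy as np
print(cv2.imread('pics/scene0.png').shape)"
```

```text
(384, 512, 3)
```

View pics/scene0.png

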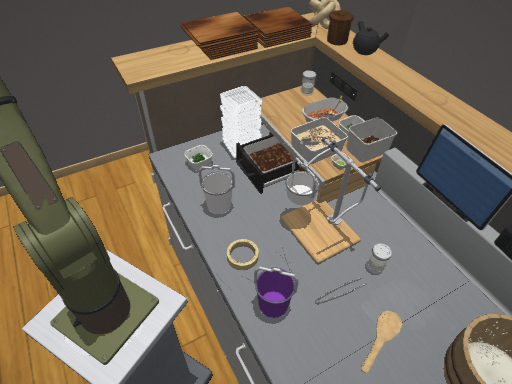

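View pics/top0.png

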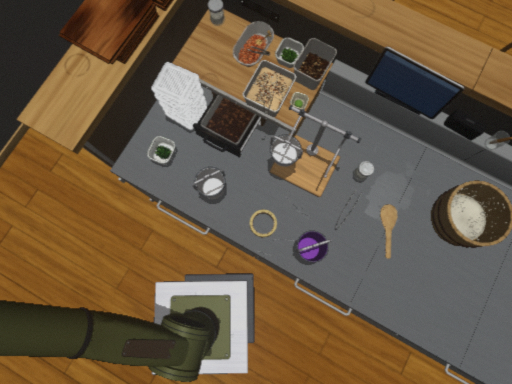

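The scene view shows the white deep pail at about (217,190), the purple look-alike at (275,290), and the shallow pail on the high (left) hook at (300,185). The low hook is on the right. The top view agrees. The networks' first pail_deep candidate, at (0.48,-0.04), is the white one. I'll raise the arm and swing it over.

Emit:
apply_moves --deltas '[[1,[0,0,-0.4],[0,0,0]],[1,[0,0,-0.8],[0,0,0]],[1,[0,0,-0.8],[0,0,0]]]'

```text
time_s: 1.1
tcp_pos: [0.1598, 0.6085, 0.3346]
tool_rot: [0.404, 3.115, 0.023]
force: [0.4, 0.6, 1.0]
opening: 0.0854
gripper_force: 0.0
```

Emit:
apply_moves --deltas '[[1,[-0.98,-0.1,0],[0,0,0.126]],[1,[-0.98,-0.1,0],[0,0,0.126]],[1,[-0.98,-0.1,0],[0,0,0.126]]]'

```text
time_s: 1.4
tcp_pos: [0.277, 0.5594, 0.3271]
tool_rot: [0.722, 3.052, -0.002]
force: [1.8, -0.5, -0.4]
opening: 0.0856
gripper_force: 0.0
```

Emit:
apply_moves --deltas '[[1,[-0.98,-0.1,0],[0,0,0.126]],[1,[-0.98,-0.1,0],[0,0,0.126]],[1,[-0.98,-0.1,0],[0,0,0.126]]]'

```text
time_s: 1.7
tcp_pos: [0.3765, 0.4956, 0.327]
tool_rot: [1.02, 2.966, -0.003]
force: [1.1, -0.6, -0.1]
opening: 0.0853
gripper_force: 0.0
```

Emit:
apply_moves --deltas '[[1,[-0.98,-0.1,0],[0,0,0.126]],[1,[-0.98,-0.1,0],[0,0,0.126]],[1,[-0.98,-0.1,0],[0,0,0.126]]]'

```text
time_s: 2.0
tcp_pos: [0.4612, 0.4138, 0.3271]
tool_rot: [1.307, 2.852, -0.003]
force: [0.3, -0.2, 0.3]
opening: 0.0856
gripper_force: 0.0
```

Emit:
apply_moves --deltas '[[1,[-0.98,-0.1,0],[0,0,0.126]],[1,[-0.98,-0.1,0],[0,0,0.126]],[1,[-0.98,-0.1,0],[0,0,0.126]]]'

```text
time_s: 2.3
tcp_pos: [0.5282, 0.317, 0.3272]
tool_rot: [1.582, 2.71, -0.004]
force: [-0.3, -1.1, 0.5]
opening: 0.0856
gripper_force: 0.0
```

Emit:
apply_moves --deltas '[[1,[-0.98,-0.1,0],[0,0,0.126]],[1,[-0.98,-0.1,0],[0,0,0.126]],[1,[-0.98,-0.1,0],[0,0,0.126]]]'

```text
time_s: 2.6
tcp_pos: [0.575, 0.2088, 0.3272]
tool_rot: [1.841, 2.541, -0.004]
force: [0.3, -0.1, 0.1]
opening: 0.0855
gripper_force: 0.0
```

Emit:
apply_moves --deltas '[[1,[-0.98,-0.1,0],[0,0,0.126]],[1,[-0.98,-0.1,0],[0,0,0.126]],[1,[-0.98,-0.1,0],[0,0,0.126]]]'

```text
time_s: 2.9
tcp_pos: [0.5997, 0.0937, 0.3273]
tool_rot: [2.083, 2.348, -0.004]
force: [0.1, 0.2, -0.0]
opening: 0.0853
gripper_force: 0.0
```

Emit:
apply_moves --deltas '[[1,[-0.98,-0.1,-0.2],[0,0,0.126]],[1,[-0.98,-0.1,-0.2],[0,0,0.126]],[1,[-0.98,-0.1,-0.2],[0,0,0.126]],[1,[-0.98,-0.1,-0.2],[0,0,0.126]]]'

```text
time_s: 3.3
tcp_pos: [0.602, -0.0226, 0.3521]
tool_rot: [2.304, 2.132, -0.0]
force: [0.1, 0.5, -0.2]
opening: 0.0855
gripper_force: 0.0
```

```bash
python3 - <<'E'
from h import *
s=telemetry.read_state();print(s['time_s'],s['tcp_pos'],s['q'],R.from_rotvec(s['tool_rot']).as_matrix().round(3))
d=snap('wrist','w1.png'); print(d['pose'].round(3))
pts('wrist',d,['pail_shallow_crimp','pail_deep','pail_deep_crimp','hook_high_seat','hook_low_seat'])
E
```

```text
3.3 [ 0.60199986 -0.02259616  0.35205995] [-0.14449698  0.54192968  0.18380457  1.47749535 -0.10231863  1.13005694
 -0.02018964] [[ 0.077  0.997  0.002]
 [ 0.997 -0.077 -0.002]
 [-0.002  0.002 -1.   ]]
[[ 0.997 -0.076 -0.02   0.607]
 [-0.078 -0.953 -0.294  0.053]
 [ 0.003  0.295 -0.956  0.497]
 [ 0.     0.     0.     1.   ]]
wrist pinpoint pail_deep 0.59 [ 0.4789 -0.0373 -0.0016]
wrist pinpoint pail_deep 0.25 [ 0.3465 -0.2169  0.0022]
wrist pinpoint pail_deep_crimp 0.35 [ 0.3455 -0.2153  0.0061]
wrist pinpoint hook_low_seat 0.36 [ 0.3471 -0.2206  0.0042]
```

View pics/w1.png

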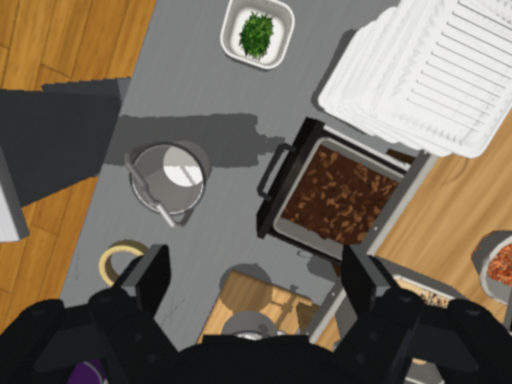

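The wrist view shows the deep pail at (168,180). Its handle runs from about (128,155) to (170,225), and the stand is at the lower edge. Next I'll plan the move to above the shallow pail and work out the deep handle's direction.

```bash
cat >> h.py <<'E'
def down(yaw): # tool z down, tool y at yaw (deg)
    c,s=np.cos(np.radians(yaw)),np.sin(np.radians(yaw))
    return R.from_matrix(np.array([[-s,c,0],[c,s,0],[0,0,-1]]))
def plan(wps):
    """wps: list of (pos,yaw): prints normalised shift and turn of each from the one before"""
    s=telemetry.read_state(); p=s['tcp_pos']; r=R.from_rotvec(s['tool_rot'])
    for q,y in wps:
        q=np.array(q); t=down(y)
        d=r.inv().apply(q-p)/.12; w=(r.inv()*t).as_rotvec()/(np.pi/2)
        print('move',d.round(3),w.round(3)); p,r=q,t
def ray(d,u,v,z):
    k=np.array([(u-d['cx'])/d['fx'],(v-d['cy'])/d['fy'],1]); w=d['pose'][:3,:3]@k; c=d['pose'][:3,3]
    return c+w*(z-c[2])/w[2]
E
python3 - <<'E'
from h import *
d=cams.read_camera('wrist')
for u,v in((128,155),(171,225),(165,180)): print(ray(d,u,v,.175).round(3))
plan([((.605,-.125,.352),-12),((.59,-.235,.352),-20),((.56,-.32,.352),-28.4)])
E
```

```text
[0.463 0.015 0.175]
[ 0.497 -0.071  0.175]
[ 0.499 -0.016  0.175]
move [-0.9   0.09 -0.01] [-0.001 -0.001  0.089]
move [-0.923  0.068  0.   ] [0.    0.    0.089]
move [-0.751  0.007  0.   ] [0.    0.    0.093]
```

Emit:
apply_moves --deltas '[[1,[-0.9,0.09,0],[0,0,0.09]],[1,[-0.9,0.09,0],[0,0,0.09]],[1,[-0.9,0.09,0],[0,0,0.09]]]'

```text
time_s: 3.95
tcp_pos: [0.6036, -0.1351, 0.3514]
tool_rot: [2.451, 1.958, -0.007]
force: [-0.5, 0.7, 0.3]
opening: 0.0853
gripper_force: 0.0
```

Emit:
apply_moves --deltas '[[1,[-0.92,0.07,0],[0,0,0.09]],[1,[-0.92,0.07,0],[0,0,0.09]],[1,[-0.92,0.07,0],[0,0,0.09]]]'

```text
time_s: 4.25
tcp_pos: [0.5869, -0.2443, 0.3513]
tool_rot: [2.584, 1.781, -0.008]
force: [0.6, -0.8, 0.3]
opening: 0.0853
gripper_force: 0.0
```

Emit:
apply_moves --deltas '[[1,[-0.75,0.01,0],[0,0,0.09]],[1,[-0.75,0.01,0],[0,0,0.09]],[1,[-0.75,0.01,0],[0,0,0.09]],[1,[-0.75,0.01,0],[0,0,0.09]]]'

```text
time_s: 4.65
tcp_pos: [0.5592, -0.3217, 0.351]
tool_rot: [-2.699, -1.606, -0.0]
force: [1.0, 1.1, -0.3]
opening: 0.0856
gripper_force: 0.0
```

```bash
python3 - <<'E'
from h import *
s=telemetry.read_state();print(s['time_s'],s['tcp_pos'],R.from_rotvec(s['tool_rot']).as_matrix().round(3)[:,1])
d=snap('wrist','w2.png')
pts('wrist',d,['pail_shallow','pail_shallow_crimp','hook_high_seat','hook_low_seat'])
np.save('d2.npy',d,allow_pickle=True)
for p in((.5725,-.2965,.245),(.5597,-.3203,.236)):
    T=np.linalg.inv(d['pose'])@np.append(p,1);print(d['fx']*T[0]/T[2]+d['cx'],d['fy']*T[1]/T[2]+d['cy'])
E
```

```text
4.65 [ 0.55922096 -0.32165799  0.35100809] [ 0.879 -0.477 -0.   ]
wrist pinpoint pail_shallow 0.94 [ 0.5747 -0.2956  0.1196]
wrist pinpoint pail_shallow_crimp 0.56 [ 0.572  -0.2961  0.2445]
wrist pinpoint hook_high_seat 0.81 [ 0.5746 -0.2918  0.2455]
wrist pinpoint hook_low_seat 0.82 [ 0.5045 -0.428   0.1642]
wrist pinpoint hook_low_seat 0.17 [ 5.308e-01 -5.866e-01  5.000e-04]
255.23208669259952 160.06791352642588
255.38131555723032 187.1557845380152
```

View pics/w2.png

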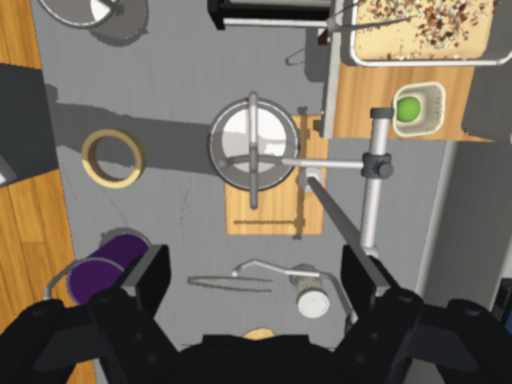

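The handle is vertical in the image, from (253,95) to (254,207), with its crimp at (254,160). That matches the predicted (255,160), so I'll descend and grasp.

Emit:
apply_moves --deltas '[[1,[0.015,0,0.3],[0,0,0]],[1,[0.015,0,0.56],[0,0,0]],[1,[0.015,0,0.8],[0,0,0]],[1,[0.015,0,0.8],[0,0,0]]]'

```text
time_s: 5.3
tcp_pos: [0.5585, -0.317, 0.2512]
tool_rot: [-2.691, -1.606, 0.006]
force: [-0.7, -0.1, -0.4]
opening: 0.0854
gripper_force: 0.0
```

Emit:
apply_moves --deltas '[[1,[0,0,0.16],[0,0,0]],[1,[0,0,0.32],[0,0,0]],[1,[0,0,0.32],[0,0,0]]]'

```text
time_s: 5.6
tcp_pos: [0.5599, -0.3187, 0.2161]
tool_rot: [-2.696, -1.608, 0.002]
force: [0.1, 0.1, 0.7]
opening: 0.0854
gripper_force: 0.0
```

Emit:
apply_moves --deltas '[[-1,[0,0,0],[0,0,0]],[-1,[0,0,0],[0,0,0]],[-1,[0,0,0],[0,0,0]],[-1,[0,0,0],[0,0,0]],[-1,[0,0,0],[0,0,0]],[-1,[0,0,0],[0,0,0]],[-1,[0,0,0],[0,0,0]],[-1,[0,0,0],[0,0,0]]]' --grip_force 70

```text
time_s: 6.4
tcp_pos: [0.5598, -0.3197, 0.217]
tool_rot: [-2.698, -1.607, 0.001]
force: [-2.7, 0.8, 3.3]
opening: 0.0054
gripper_force: 68.2
```

Emit:
apply_moves --deltas '[[-1,[0,0,-0.08],[0,0,0]],[-1,[0,0,-0.16],[0,0,0]],[-1,[0,0,-0.25],[0,0,0]],[-1,[0,0,-0.33],[0,0,0]],[-1,[0,0,-0.33],[0,0,0]]]'

```text
time_s: 6.9
tcp_pos: [0.5613, -0.3208, 0.2586]
tool_rot: [2.696, 1.606, 0.003]
force: [0.0, -0.8, -1.9]
opening: 0.0054
gripper_force: 68.2
```

```bash
python3 - <<'E'
from h import *
s=telemetry.read_state();print(s['time_s'],s['tcp_pos'],s['opening'],s['force'],s['moment'])
d=snap('wrist','w3.png')
pts('wrist',d,['pail_shallow','pail_shallow_crimp','hook_high_seat','hook_low_seat'])
E
```

```text
6.9 [ 0.56129773 -0.32081225  0.25858329] 0.005425697069246304 [ 0.03247246 -0.76095622 -1.86483266] [-0.03692785 -0.03385314 -0.01560181]
wrist pinpoint pail_shallow 0.71 [ 0.576  -0.2975  0.158 ]
wrist pinpoint pail_shallow_crimp 0.58 [ 0.5737 -0.2963  0.2886]
wrist pinpoint hook_high_seat 0.63 [ 0.5716 -0.2939  0.2479]
wrist pinpoint hook_low_seat 0.49 [ 0.5015 -0.4306  0.1623]
```

View pics/w3.png

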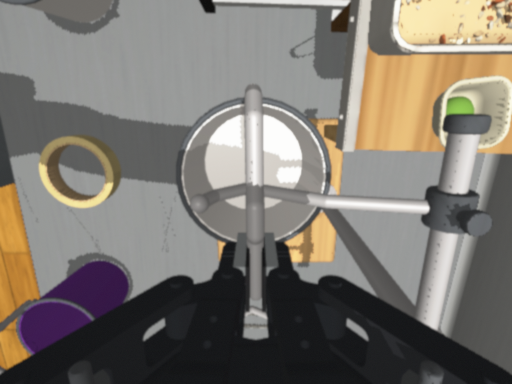

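The pail is held level, with its crimp about 28 mm above the hook ball's height. I'll take it forward off the hook, then sideways and down to in front of the low hook.

Emit:
apply_moves --deltas '[[-1,[0,-0.1,0],[0,0,0]],[-1,[0,-0.25,0],[0,0,0]],[-1,[0,-0.4,0],[0,0,0]],[-1,[0,-0.55,0],[0,0,0]],[-1,[0,-0.63,0],[0,0,0]],[-1,[0,-0.63,0],[0,0,0]]]'

```text
time_s: 7.75
tcp_pos: [0.4927, -0.2834, 0.2564]
tool_rot: [-2.698, -1.606, 0.001]
force: [0.4, -0.1, -1.1]
opening: 0.0055
gripper_force: 68.2
```

Emit:
apply_moves --deltas '[[-1,[-0.1,0,0.05],[0,0,0]],[-1,[-0.25,0,0.15],[0,0,0]],[-1,[-0.45,0,0.26],[0,0,0]],[-1,[-0.63,0,0.37],[0,0,0]]]'

```text
time_s: 8.15
tcp_pos: [0.4575, -0.3529, 0.2111]
tool_rot: [2.698, 1.606, -0.001]
force: [0.1, -0.9, -1.2]
opening: 0.0053
gripper_force: 68.2
```

Emit:
apply_moves --deltas '[[-1,[-0.2,0,0.12],[0,0,0]],[-1,[-0.4,0,0.24],[0,0,0]],[-1,[-0.55,0,0.32],[0,0,0]],[-1,[-0.64,0,0.37],[0,0,0]],[-1,[-0.64,0,0.37],[0,0,0]],[-1,[-0.64,0,0.37],[0,0,0]]]'

```text
time_s: 8.75
tcp_pos: [0.4219, -0.4178, 0.1676]
tool_rot: [-2.699, -1.608, -0.001]
force: [0.4, 0.5, -1.5]
opening: 0.0056
gripper_force: 68.2
```

```bash
python3 - <<'E'
from h import *
s=telemetry.read_state();print(s['time_s'],s['tcp_pos'],s['opening'],s['force'],s['moment'])
d=snap('wrist','w4.png')
pts('wrist',d,['pail_shallow','pail_shallow_crimp','hook_high_seat','hook_low_seat'])
d=snap('top');pts('top',d,['hook_high_seat','hook_low_seat'])
d=snap('scene');pts('scene',d,['hook_high_seat','hook_low_seat'])
E
```

```text
8.75 [ 0.42186529 -0.41775304  0.16757895] 0.005563076400735816 [ 0.37334672  0.53460227 -1.49823718] [-0.00399444  0.01599879  0.01978434]
wrist pinpoint pail_shallow 0.81 [ 0.4368 -0.394   0.0666]
wrist pinpoint pail_shallow_crimp 0.9 [ 0.4333 -0.3952  0.1936]
wrist pinpoint hook_low_seat 0.87 [ 0.4987 -0.4295  0.1612]
top pinpoint hook_high_seat 0.16 [ 3.997e-01 -5.227e-01 -3.000e-04]
scene pinpoint hook_high_seat 0.52 [ 0.3468 -0.215  -0.0068]
scene pinpoint hook_high_seat 0.49 [ 0.5752 -0.2916  0.2433]
scene pinpoint hook_low_seat 0.54 [ 0.4966 -0.4286  0.1564]
```

View pics/w4.png

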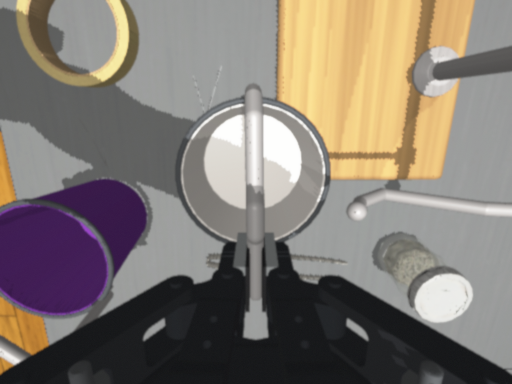

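The ball of the low hook is at (357,212), and the crimp is at about (254,180). I'll check the lateral offset from these pixels.

```bash
python3 - <<'E'
from h import *
d=cams.read_camera('wrist')
b=ray(d,357,212,.178); b2=ray(d,470,207,.168)
ex=np.array([.879,-.477,0]);ey=np.array([.477,.879,0])
t=np.array(telemetry.read_state()['tcp_pos']); c=t+.027*ey+[0,0,.028]
print('ball-crimp x,y',(b-c)@ex,(b-c)@ey,'rod',(b2-c)@ex,(b2-c)@ey)
T=np.linalg.inv(d['pose'])@np.append(c,1);print(d['fx']*T[0]/T[2]+d['cx'],d['fy']*T[1]/T[2]+d['cy'])
s=np.array([.4992,-.4298,.159]);print('seat-crimp',(s-c)@ex,(s-c)@ey)
E
```

```text
ball-crimp x,y 0.04973511867800987 -0.0027325693494456233 rod 0.1127014998940278 -0.003745391709669947
256.16073771075645 220.67657730366957
seat-crimp 0.07423381091337193 -0.00024601230019781077
```

Emit:
apply_moves --deltas '[[-1,[-0.012,0,-0.04],[0,0,0]],[-1,[-0.012,0.12,-0.04],[0,0,0]],[-1,[-0.012,0.26,-0.04],[0,0,0]],[-1,[-0.012,0.4,-0.04],[0,0,0]],[-1,[-0.012,0.52,-0.04],[0,0,0]],[-1,[-0.012,0.61,-0.04],[0,0,0]],[-1,[-0.012,0.61,-0.04],[0,0,0]]]'

```text
time_s: 10.05
tcp_pos: [0.4863, -0.4546, 0.1726]
tool_rot: [2.697, 1.608, 0.001]
force: [0.3, 0.3, -0.8]
opening: 0.0058
gripper_force: 68.2
```

```bash
python3 - <<'E'
from h import *
s=telemetry.read_state();print(s['time_s'],s['tcp_pos'],s['opening'],s['force'],s['moment'])
d=snap('wrist','w5.png')
pts('wrist',d,['pail_shallow','pail_shallow_crimp','hook_low_seat'])
E
```

```text
10.05 [ 0.48630247 -0.4546489   0.17261438] 0.005831484383697802 [ 0.27942533  0.3060062  -0.77080033] [-0.02376977  0.07834155  0.00212711]
wrist pinpoint pail_shallow 0.96 [ 0.5006 -0.431   0.0709]
wrist pinpoint pail_shallow_crimp 0.75 [ 0.4976 -0.427   0.1989]
wrist pinpoint hook_low_seat 0.73 [ 0.4982 -0.4301  0.1596]
```

View pics/w5.png

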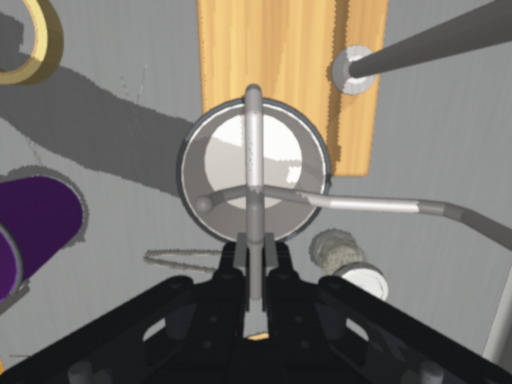

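Relative to the gripper, the hook sits almost exactly where the high hook did in the lifted view: ball at (204,205) against (199,203). I'll lower the pail now.

Emit:
apply_moves --deltas '[[-1,[0,0,0.1],[0,0,0]],[-1,[0,0,0.2],[0,0,0]],[-1,[0,0,0.27],[0,0,0]],[-1,[0,0,0.31],[0,0,0]],[-1,[0,0,0.34],[0,0,0]],[-1,[0,0,0.34],[0,0,0]],[-1,[0,0,0.34],[0,0,0]]]'

```text
time_s: 10.95
tcp_pos: [0.4852, -0.4544, 0.132]
tool_rot: [2.698, 1.607, 0.001]
force: [1.7, -0.3, -1.7]
opening: 0.0055
gripper_force: 68.4
```

```bash
python3 - <<'E'
from h import *
s=telemetry.read_state();print(s['time_s'],s['tcp_pos'],s['opening'],s['force'],s['moment'])
E
```

```text
10.95 [ 0.48520557 -0.45442527  0.13197055] 0.005457139872367344 [ 1.67170511 -0.29766565 -1.71061054] [-0.13302489 -0.15594138 -0.03118211]
```

Emit:
apply_moves --deltas '[[-1,[0,0,0.012],[0,0,0]],[-1,[0,0,0.012],[0,0,0]],[-0.7,[0,0,0.012],[0,0,0]],[-0.6,[0,0,0.012],[0,0,0]],[-0.4,[0,0,0.012],[0,0,0]],[0,[0,0,0.012],[0,0,0]],[0,[0,0,0.012],[0,0,0]]]' --grip_force 20

```text
time_s: 11.65
tcp_pos: [0.4847, -0.454, 0.13]
tool_rot: [-2.699, -1.607, 0.0]
force: [0.4, -0.5, -0.5]
opening: 0.0429
gripper_force: 0.0
```

Emit:
apply_moves --deltas '[[0,[0,0,-0.2],[0,0,0]],[0,[0,0,-0.5],[0,0,0]],[0,[0,0,-0.9],[0,0,0]],[0,[0,0,-0.9],[0,0,0]]]'

```text
time_s: 12.05
tcp_pos: [0.4875, -0.4578, 0.2454]
tool_rot: [2.688, 1.6, 0.005]
force: [0.4, -0.6, 0.4]
opening: 0.0431
gripper_force: 0.0
```

```bash
python3 - <<'E'
from h import *
s=telemetry.read_state();print(s['time_s'],s['tcp_pos'],s['opening'],s['force'],s['moment'])
d=snap('wrist','w6.png')
pts('wrist',d,['pail_shallow','pail_shallow_crimp','hook_high_seat','hook_low_seat'])
E
```

```text
12.05 [ 0.48754153 -0.4577528   0.24543108] 0.043133969036771365 [ 0.37561995 -0.55146685  0.43797561] [-0.0784669   0.05346473  0.02832074]
wrist pinpoint pail_shallow 0.73 [ 0.502  -0.432   0.0312]
wrist pinpoint pail_shallow_crimp 0.73 [ 0.4959 -0.4308  0.1594]
wrist pinpoint hook_low_seat 0.6 [ 0.5016 -0.4296  0.1613]
```

View pics/w6.png

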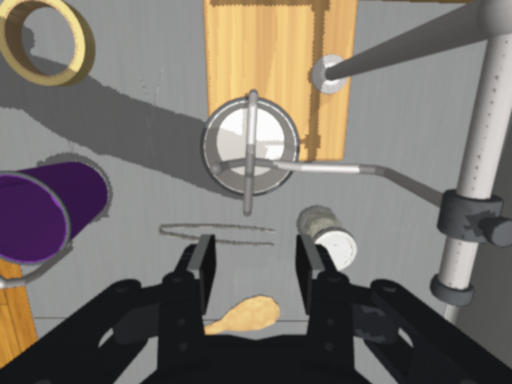

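The shallow pail hangs on the low hook, with its crimp at about (248,165). Next is the deep pail.

```bash
python3 - <<'E'
from h import *
plan([((.487,-.457,.355),-28.5),((.488,-.365,.355),-16),((.489,-.265,.355),-3),((.490,-.165,.355),10),((.490,-.0645,.355),22)])
E
```

```text
move [-0.016  0.033 -0.987] [-0.002 -0.001  0.001]
move [ 0.678 -0.358  0.   ] [ 0.     0.    -0.139]
move [ 0.803 -0.222  0.   ] [ 0.     0.    -0.144]
move [ 0.833 -0.035  0.   ] [ 0.     0.    -0.144]
move [0.825 0.145 0.   ] [ 0.     0.    -0.133]
```

Emit:
apply_moves --deltas '[[1,[0,0,-0.4],[0,0,0]],[1,[0,0,-0.8],[0,0,0]],[1,[0,0,-0.95],[0,0,0]],[1,[0,0,-0.95],[0,0,0]]]'

```text
time_s: 12.7
tcp_pos: [0.4856, -0.4553, 0.3546]
tool_rot: [2.695, 1.605, 0.002]
force: [1.2, -0.2, 0.3]
opening: 0.0856
gripper_force: 0.0
```

Emit:
apply_moves --deltas '[[1,[0.4,-0.2,0],[0,0,-0.07]],[1,[0.68,-0.36,0],[0,0,-0.14]],[1,[0.68,-0.36,0],[0,0,-0.14]]]'

```text
time_s: 13.0
tcp_pos: [0.4866, -0.3534, 0.3496]
tool_rot: [-2.488, -1.902, -0.005]
force: [0.2, -0.4, -0.3]
opening: 0.0855
gripper_force: 0.0
```

Emit:
apply_moves --deltas '[[1,[0.4,-0.11,0],[0,0,-0.07]],[1,[0.8,-0.22,0],[0,0,-0.14]],[1,[0.8,-0.22,0],[0,0,-0.14]]]'

```text
time_s: 13.3
tcp_pos: [0.4871, -0.2534, 0.3501]
tool_rot: [-2.264, -2.166, -0.005]
force: [0.5, -0.8, -0.1]
opening: 0.0852
gripper_force: 0.0
```

Emit:
apply_moves --deltas '[[1,[0.4,-0.02,0],[0,0,-0.07]],[1,[0.83,-0.04,0],[0,0,-0.14]],[1,[0.83,-0.04,0],[0,0,-0.14]]]'

```text
time_s: 13.6
tcp_pos: [0.4874, -0.1544, 0.3504]
tool_rot: [-2.013, -2.402, -0.004]
force: [0.5, 0.3, 0.0]
opening: 0.0852
gripper_force: 0.0
```

Emit:
apply_moves --deltas '[[1,[0.4,0.07,0],[0,0,-0.07]],[1,[0.82,0.14,0],[0,0,-0.14]],[1,[0.82,0.14,0],[0,0,-0.14]],[1,[0.82,0.14,0],[0,0,-0.14]]]'

```text
time_s: 14.0
tcp_pos: [0.4875, -0.062, 0.351]
tool_rot: [-1.755, -2.603, 0.002]
force: [0.8, -0.4, 0.1]
opening: 0.0854
gripper_force: 0.0
```

```bash
python3 - <<'E'
from h import *
s=telemetry.read_state();print(s['time_s'],s['tcp_pos'],R.from_rotvec(s['tool_rot']).as_matrix().round(3)[:,1],s['opening'])
d=snap('wrist','w7.png')
pts('wrist',d,['pail_deep','pail_deep_crimp'])
np.savez('d7.npz',**{k:d[k] for k in('pose','fx','fy','cx','cy')})
E
```

```text
14.0 [ 0.48750786 -0.06198355  0.35097682] [ 0.927  0.375 -0.003] 0.08536566922627066
wrist pinpoint pail_deep 0.86 [ 0.4805 -0.0403  0.0021]
wrist pinpoint pail_deep 0.64 [ 0.2566 -0.3747  0.0021]
wrist pinpoint pail_deep_crimp 0.92 [ 0.2562 -0.3802  0.1837]
wrist pinpoint pail_deep_crimp 0.65 [ 0.4832 -0.0385  0.1874]
```

View pics/w7.png

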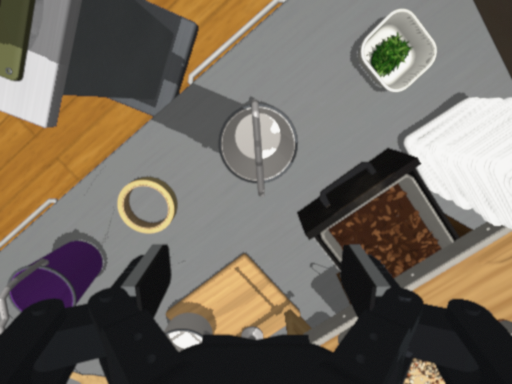

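The deep pail's handle runs from (254,98) to (262,193), so it is turned a few degrees from the tool. I'll compute the bar's position and direction.

```bash
python3 - <<'E'
from h import *
d=dict(np.load('d7.npz'))
# refine the bar's line: bright-grey wire centre per row by mask-free edges
im=cv2.imread('pics/w7.png',0)
pp=[]
for v in list(range(108,128,2))+list(range(166,188,2)):
    g=cv2.GaussianBlur(im[v:v+1,235:280].astype(float),(0,0),1)[0]
    pp.append((v,235+int(g.argmin()),235+int(g.argmax())))
a=ray(d,254,98,.172);b=ray(d,262,193,.172);e=a-b;print(a,b,(a+b)/2,np.linalg.norm(e),np.degrees(np.arctan2(e[1],e[0])))
y=np.arctan2(e[1],e[0])-np.pi/2; ey=e/np.linalg.norm(e)
for c in (np.array([.4803,-.0395,0]),(a+b)/2):
    g=c-.027*ey; g[2]=.156; print('grasp',g,np.degrees(y))
g=np.array([.4806,-.0395,0])-.027*ey
plan([((g[0],g[1],.26),np.degrees(y)),((g[0],g[1],.156),np.degrees(y))])
E
```

```text
[0.45570896 0.01260093 0.172     ] [ 0.50344681 -0.08124321  0.172     ] [ 0.47957788 -0.03432114  0.172     ] 0.10528829561021366 116.96211870453361
grasp [ 0.49254184 -0.06356528  0.156     ] 26.962118704533605
grasp [ 0.49181972 -0.05838641  0.156     ] 26.962118704533605
move [-0.007  0.045  0.763] [-0.001  0.    -0.058]
move [0.    0.    0.867] [0. 0. 0.]
```

Emit:
apply_moves --deltas '[[1,[0,0.045,0.3],[0,0,-0.057]],[1,[0,0.045,0.6],[0,0,-0.057]],[1,[0,0.045,0.76],[0,0,-0.057]],[1,[0,0.045,0.76],[0,0,-0.057]]]'

```text
time_s: 14.55
tcp_pos: [0.4908, -0.0623, 0.2584]
tool_rot: [-1.641, -2.672, 0.006]
force: [0.1, -0.4, -0.2]
opening: 0.0856
gripper_force: 0.0
```

```bash
python3 - <<'E'
from h import *
s=telemetry.read_state();print(s['time_s'],s['tcp_pos'],R.from_rotvec(s['tool_rot']).as_matrix().round(3)[:,1],s['opening'])
d=snap('wrist','w8.png')
pts('wrist',d,['pail_deep','pail_deep_crimp'])
im=cv2.imread('pics/w8.png')
cv2.imwrite('pics/w8c.png',im[100:384,130:390])
for c in ((.4805,-.039,.184),(.4928,-.0636,.175)):
    T=np.linalg.inv(d['pose'])@np.append(c,1);print(d['fx']*T[0]/T[2]+d['cx'],d['fy']*T[1]/T[2]+d['cy'])
plan([((.4928,-.0636,.156),26.96)])
E
```

```text
14.55 [ 0.49077522 -0.06233019  0.25838893] [ 0.892  0.452 -0.006] 0.08556540632703928
wrist pinpoint pail_deep 0.93 [ 0.4778 -0.0381  0.0018]
wrist pinpoint pail_deep 0.61 [ 0.2573 -0.377   0.0026]
wrist pinpoint pail_deep_crimp 0.9 [ 0.4834 -0.0421  0.1852]
257.3913037348323 171.59467374956068
257.14591857816635 201.75149386316843
move [-0.01  -0.016  0.882] [0.001 0.001 0.   ]
```

View pics/w8.png

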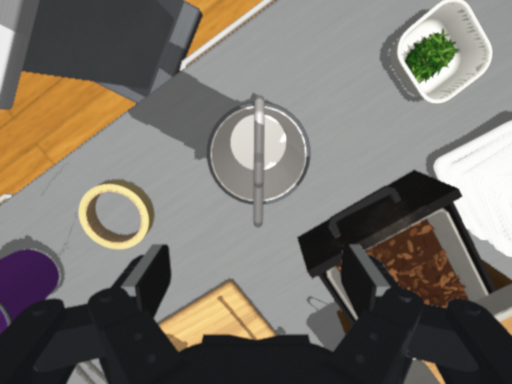

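The handle is vertical in the image at column 258, from (258,97) to (258,224). It is aligned and centred, so I'll descend and grip.

Emit:
apply_moves --deltas '[[1,[0,0,0.3],[0,0,0]],[1,[0,0,0.6],[0,0,0]],[1,[0,0,0.87],[0,0,0]],[1,[0,0,0.87],[0,0,0]],[1,[0,0,0.87],[0,0,0]]]'

```text
time_s: 15.2
tcp_pos: [0.494, -0.061, 0.1578]
tool_rot: [1.64, 2.678, 0.001]
force: [1.0, -0.2, 1.4]
opening: 0.0857
gripper_force: 0.0
```

Emit:
apply_moves --deltas '[[-1,[0,0,0],[0,0,0]],[-1,[0,0,0],[0,0,0]],[-1,[0,0,0],[0,0,0]],[-1,[0,0,0],[0,0,0]],[-1,[0,0,0],[0,0,0]],[-1,[0,0,0],[0,0,0]],[-1,[0,0,0],[0,0,0]],[-1,[0,0,0],[0,0,0]]]' --grip_force 80

```text
time_s: 16.0
tcp_pos: [0.4931, -0.061, 0.1569]
tool_rot: [1.64, 2.679, -0.0]
force: [-0.6, -1.1, 5.4]
opening: 0.0054
gripper_force: 78.1
```

Emit:
apply_moves --deltas '[[-1,[0,0,-0.1],[0,0,0]],[-1,[0,0,-0.25],[0,0,0]],[-1,[0,0,-0.45],[0,0,0]],[-1,[0,0,-0.65],[0,0,0]],[-1,[0,0,-0.8],[0,0,0]],[-1,[0,0,-0.92],[0,0,0]],[-1,[0,0,-0.92],[0,0,0]]]'

```text
time_s: 16.7
tcp_pos: [0.4939, -0.0605, 0.2681]
tool_rot: [1.638, 2.678, 0.003]
force: [0.9, 0.0, -3.1]
opening: 0.0051
gripper_force: 78.4
```

```bash
python3 - <<'E'
from h import *
s=telemetry.read_state();print(s['time_s'],s['tcp_pos'],R.from_rotvec(s['tool_rot']).as_matrix().round(3),s['opening'],s['force'],s['moment'])
t=s['tcp_pos']; ex=R.from_rotvec(s['tool_rot']).as_matrix()[:,0]
print('expected crimp',t+.027*ex+[0,0,.028],'pail',t+.027*ex-[0,0,.156])
for c in('wrist','top','scene'):
    d=snap(c,'h_%s.png'%c); pts(c,d,['pail_deep','pail_deep_crimp'])
    m=cams.masks_of(c,'pail_deep')
    for r in m[:2]:
        v,u=np.nonzero(r['pixels']); print(c,r['score'],u.min(),u.max(),v.min(),v.max())
E
```

```text
16.7 [ 0.49385232 -0.06054575  0.26811389] [[-0.455  0.89   0.003]
 [ 0.89   0.455  0.   ]
 [-0.001  0.003 -1.   ]] 0.005085993853520857 [ 0.86083564  0.01924757 -3.08164123] [-0.10207185 -0.1168936   0.01059587]
expected crimp [ 0.48155619 -0.03650819  0.29607997] pail [ 0.48155619 -0.03650819  0.11207997]
wrist pinpoint pail_deep 0.82 [ 0.2565 -0.3752  0.0029]
wrist pinpoint pail_deep 0.66 [ 0.4808 -0.0405  0.1122]
wrist pinpoint pail_deep_crimp 0.58 [ 0.4806 -0.0388  0.3005]
wrist 0.94 0 56 246 344
wrist 0.69 178 332 90 303
top pinpoint pail_deep 0.68 [ 0.4781 -0.0426  0.1094]
top pinpoint pail_deep 0.6 [ 0.2597 -0.376   0.0008]
top pinpoint pail_deep 0.28 [ 0.501  -0.431   0.0278]
top pinpoint pail_deep_crimp 0.6 [ 0.2535 -0.3754  0.1823]
top pinpoint pail_deep_crimp 0.56 [ 0.4823 -0.038   0.296 ]
top 0.76 297 330 230 262
top 0.57 196 221 161 192
scene pinpoint pail_deep 0.87 [ 0.4861 -0.0401  0.1106]
scene pinpoint pail_deep 0.66 [ 0.2629 -0.3773 -0.0012]
scene pinpoint pail_deep_crimp 0.81 [ 0.2593 -0.3749  0.1793]
scene pinpoint pail_deep_crimp 0.75 [ 0.4836 -0.0356  0.2925]
scene 0.64 197 233 148 192
scene 0.53 312 346 210 257
```

```bash
python3 - <<'E'
from h import *
for f in('w3','w5','h_wrist'):
    g=cv2.imread('pics/%s.png'%f,0).astype(int); print(f)
    print('col254',g[70:110:2,252:257].mean(1).astype(int))
    for v in(94,104,130,170,215): print(v,g[v,238:274:2])
E
```

```text
w3
col254 [153 153 153 153 154 153 152 130 115 126 162 169 169 169 169 169 169 169
 169 168]
94 [153 154 153 138 137 154 166 173 170 163 153 135 138 153 154 154 154 155]
104 [165 169 149 127 139 155 166 173 169 165 155 141 162 218 205 154 136 110]
130 [252 242 217 182 170 198 220 243 250 232 209 187 174 250 252 252 252 252]
170 [210 211 210 193 159 189 209 231 246 232 211 190 160 199 209 208 208 208]
215 [126 127 127 127 115 123 131 139 144 140 130 122 112 114 133 134 134 135]
w5
col254 [196 196 196 196 197 197 190 131 110 124 158 163 163 163 163 163 163 163
 163 164]
94 [206 200 187 144 130 148 158 166 164 158 148 135 154 180 178 182 181 183]
104 [170 210 197 135 131 147 158 165 164 159 150 137 146 207 200 174 131 107]
130 [251 249 222 189 160 187 208 237 248 229 203 183 163 247 251 251 251 251]
170 [202 202 202 191 153 179 190 225 241 229 205 185 157 191 201 201 201 200]
215 [121 122 122 122 110 119 125 133 139 135 126 119 108 107 128 129 130 130]
h_wrist
col254 [146 147 147 147 146 147 146 146 146 141 117 111 115 151 162 162 162 162
 162 162]
94 [145 138 136 105  91  93  99 107 118 120 112 106 112 142 148 149 149 147]
104 [ 90  96 101  93  92 125 143 156 165 165 160 151 138 114 103 101  96  93]
130 [208 208 208 205 156 161 188 211 239 247 224 201 180 155 197 206 206 205]
170 [199 199 199 199 174 110 120 129 139 139 130 122 113 128 193 198 198 198]
215 [128 128 129 128 114 111 120 129 139 140 130 123 115 106 126 130 131 130]
```

```bash
python3 - <<'E'
from h import *
plan([((.475,-.12,.268),8),((.475,-.20,.268),-11),((.4952,-.2814,.266),-28.5)])
E
```

```text
move [-0.372 -0.358 -0.01 ] [-0.    -0.     0.212]
move [-0.66  -0.093  0.   ] [0.    0.    0.211]
move [-0.634  0.295  0.017] [0.    0.    0.194]
```

Emit:
apply_moves --deltas '[[-1,[-0.05,-0.05,0],[0,0,0.025]],[-1,[-0.12,-0.12,0],[0,0,0.07]],[-1,[-0.2,-0.2,0],[0,0,0.12]],[-1,[-0.3,-0.28,0],[0,0,0.17]],[-1,[-0.37,-0.36,0],[0,0,0.212]]]'

```text
time_s: 17.8
tcp_pos: [0.4744, -0.1215, 0.2671]
tool_rot: [2.067, 2.365, -0.0]
force: [0.7, -0.3, -1.7]
opening: 0.0053
gripper_force: 78.3
```

Emit:
apply_moves --deltas '[[-1,[-0.13,-0.02,0],[0,0,0.045]],[-1,[-0.27,-0.04,0],[0,0,0.09]],[-1,[-0.4,-0.06,0],[0,0,0.13]],[-1,[-0.53,-0.08,0],[0,0,0.17]],[-1,[-0.66,-0.09,0],[0,0,0.211]]]'

```text
time_s: 18.3
tcp_pos: [0.475, -0.2013, 0.267]
tool_rot: [-2.429, -1.992, 0.0]
force: [0.3, 0.4, -2.3]
opening: 0.0049
gripper_force: 78.3
```

Emit:
apply_moves --deltas '[[-1,[-0.13,0.06,0],[0,0,0.04]],[-1,[-0.27,0.12,0],[0,0,0.09]],[-1,[-0.4,0.18,0],[0,0,0.13]],[-1,[-0.53,0.24,0],[0,0,0.17]],[-1,[-0.61,0.28,0.01],[0,0,0.185]],[-1,[-0.63,0.29,0.02],[0,0,0.194]],[-1,[-0.63,0.29,0.02],[0,0,0.194]],[-1,[-0.63,0.29,0.02],[0,0,0.194]]]'

```text
time_s: 19.1
tcp_pos: [0.4948, -0.2795, 0.2644]
tool_rot: [-2.697, -1.609, -0.0]
force: [0.4, 0.2, -1.9]
opening: 0.005
gripper_force: 78.3
```

```bash
python3 - <<'E'
from h import *
s=telemetry.read_state();print(s['time_s'],s['tcp_pos'],R.from_rotvec(s['tool_rot']).as_matrix().round(3),s['opening'],s['force'],s['moment'])
t=s['tcp_pos']; ex=R.from_rotvec(s['tool_rot']).as_matrix()[:,0]
print('expected crimp',t+.0242*ex+[0,0,.028])
for c in('wrist','top','scene'):
    d=snap(c,'f_%s.png'%c); pts(c,d,['pail_deep_crimp','hook_high_seat'])
E
```

```text
19.1 [ 0.49476452 -0.27953101  0.264373  ] [[ 0.475  0.88  -0.001]
 [ 0.88  -0.475  0.001]
 [ 0.001 -0.001 -1.   ]] 0.005040714720449169 [ 0.40098216  0.22405753 -1.92073345] [-0.01152974  0.0329142   0.0470017 ]
expected crimp [ 0.50626447 -0.25823804  0.29239578]
wrist pinpoint pail_deep_crimp 0.86 [ 0.5067 -0.2582  0.2913]
wrist pinpoint hook_high_seat 0.8 [ 0.5695 -0.2948  0.2465]
top pinpoint pail_deep_crimp 0.7 [ 0.2544 -0.3781  0.1841]
top pinpoint pail_deep_crimp 0.53 [ 0.5078 -0.2565  0.295 ]
top pinpoint pail_deep_crimp 0.51 [ 0.5001 -0.4305  0.0268]
scene pinpoint pail_deep_crimp 0.72 [ 0.5076 -0.254   0.2892]
scene pinpoint pail_deep_crimp 0.56 [ 0.2615 -0.3771  0.1843]
scene pinpoint hook_high_seat 0.66 [ 0.5726 -0.2937  0.242 ]
```

Emit:
apply_moves --deltas '[[-1,[-0.014,0.06,0],[0,0,0]],[-1,[-0.014,0.18,0],[0,0,0]],[-1,[-0.014,0.32,0],[0,0,0]],[-1,[-0.014,0.45,0],[0,0,0]],[-1,[-0.014,0.56,0],[0,0,0]],[-1,[-0.014,0.63,0],[0,0,0]],[-1,[-0.014,0.63,0],[0,0,0]],[-1,[-0.014,0.63,0],[0,0,0]]]'

```text
time_s: 20.35
tcp_pos: [0.56, -0.3181, 0.2643]
tool_rot: [-2.699, -1.607, 0.001]
force: [0.3, 0.4, -1.2]
opening: 0.0051
gripper_force: 78.3
```

```bash
python3 - <<'E'
from h import *
s=telemetry.read_state();print(s['time_s'],s['tcp_pos'],s['opening'],s['force'],s['moment'])
d=snap('wrist','g_wrist.png'); pts('wrist',d,['pail_deep_crimp','hook_high_seat'])
# ball position against w3: template from w3 / w5
a=cv2.imread('pics/w3.png',0);b=cv2.imread('pics/w5.png',0);g=cv2.imread('pics/g_wrist.png',0)
for n,t in(('w3',a[188:220,184:226]),('w5',b[190:222,189:231])):
    r=cv2.matchTemplate(g[150:260,150:252],t,cv2.TM_CCOEFF_NORMED);_,m,_,p=cv2.minMaxLoc(r)
    print(n,m,'ball at',150+p[0]+15,150+p[1]+15)
E
```

```text
20.35 [ 0.55997773 -0.31805663  0.26434105] 0.005064633821647418 [ 0.34427235  0.40932339 -1.24123742] [-0.0644332  -0.00521431  0.05647672]
wrist pinpoint hook_high_seat 0.9 [ 0.5713 -0.291   0.2479]
w3 0.7978202104568481 ball at 202 206
w5 0.8586718440055847 ball at 205 205
```

Emit:
apply_moves --deltas '[[-1,[0.01,0.005,0.1],[0,0,0]],[-1,[0.01,0.005,0.2],[0,0,0]],[-1,[0.01,0.005,0.28],[0,0,0]],[-1,[0.01,0.005,0.34],[0,0,0]],[-1,[0.01,0.005,0.37],[0,0,0]],[-1,[0.01,0.005,0.39],[0,0,0]],[-1,[0.01,0.005,0.39],[0,0,0]],[-1,[0.01,0.005,0.39],[0,0,0]]]'

```text
time_s: 21.3
tcp_pos: [0.5613, -0.3172, 0.2182]
tool_rot: [-2.699, -1.607, -0.0]
force: [-2.5, 2.5, 2.2]
opening: 0.0047
gripper_force: 78.9
```

```bash
python3 - <<'E'
from h import *
s=telemetry.read_state();print(s['time_s'],s['tcp_pos'],s['opening'],s['force'],s['moment'])
E
```

```text
21.3 [ 0.5613499  -0.31719878  0.21824959] 0.004744258188493201 [-2.49371197  2.54134335  2.18319972] [0.39738791 0.45657493 0.08375165]
```

Contact is felt and the hook carries the pail, so I'll release gently.

Emit:
apply_moves --deltas '[[-1,[0,-0.008,0],[0,0,0]],[-1,[0,-0.008,0],[0,0,0]],[-0.75,[0,-0.008,0],[0,0,0]],[-0.6,[0,-0.008,0],[0,0,0]],[-0.4,[0,-0.008,0],[0,0,0]],[0,[0,-0.008,0],[0,0,0]],[0,[0,-0.008,0],[0,0,0]]]' --grip_force 20

```text
time_s: 22.0
tcp_pos: [0.5608, -0.317, 0.2178]
tool_rot: [2.699, 1.607, 0.0]
force: [0.4, 0.1, 0.6]
opening: 0.0428
gripper_force: 0.0
```

Emit:
apply_moves --deltas '[[0,[0,0,-0.15],[0,0,0]],[0,[0,0,-0.4],[0,0,0]],[0,[0,0,-0.8],[0,0,0]],[0,[0,0,-1],[0,0,0]],[0,[0,0,-1],[0,0,0]]]'

```text
time_s: 22.5
tcp_pos: [0.5626, -0.3186, 0.3425]
tool_rot: [2.692, 1.603, 0.007]
force: [0.1, -0.8, -0.4]
opening: 0.0428
gripper_force: 0.0
```

```bash
python3 - <<'E'
from h import *
import time
s=telemetry.read_state();print(s['time_s'],s['tcp_pos'],s['opening'],s['force'])
for c in('wrist','top','scene'):
    d=snap(c,'e_%s.png'%c); pts(c,d,['pail_deep','pail_deep_crimp','pail_shallow','pail_shallow_crimp'])
E
```

```text
22.5 [ 0.56261407 -0.31856071  0.34247485] 0.0427882413977941 [ 0.10636086 -0.83579022 -0.43517649]
wrist pinpoint pail_deep 0.72 [ 0.2584 -0.377   0.0008]
wrist pinpoint pail_deep 0.58 [ 0.5709 -0.2955  0.0605]
wrist pinpoint pail_deep_crimp 0.75 [ 0.569  -0.2979  0.2469]
wrist pinpoint pail_deep_crimp 0.72 [ 0.5688 -0.2919  0.2455]
wrist pinpoint pail_deep_crimp 0.57 [ 0.2561 -0.3802  0.1871]
wrist pinpoint pail_shallow 0.88 [ 0.503  -0.4334  0.0332]
wrist pinpoint pail_shallow_crimp 0.9 [ 0.4976 -0.4297  0.1598]
wrist pinpoint pail_shallow_crimp 0.39 [ 0.6176 -0.4071  0.0024]
top pinpoint pail_deep 0.95 [ 0.5683 -0.2965  0.0608]
top pinpoint pail_deep 0.95 [ 2.620e-01 -3.773e-01 -1.000e-04]
top pinpoint pail_deep_crimp 0.78 [ 0.2518 -0.3746  0.1841]
top pinpoint pail_deep_crimp 0.74 [ 0.5747 -0.2918  0.2465]
top pinpoint pail_deep_crimp 0.52 [ 0.3987 -0.5235 -0.001 ]
top pinpoint pail_shallow 0.76 [ 0.4987 -0.4323  0.0284]
top pinpoint pail_shallow_crimp 0.58 [ 0.501  -0.4287  0.1585]
scene pinpoint pail_deep 0.91 [ 0.5754 -0.2962  0.0585]
scene pinpoint pail_deep 0.74 [ 0.2563 -0.3731 -0.0007]
scene pinpoint pail_deep_crimp 0.77 [ 0.5725 -0.2897  0.2434]
scene pinpoint pail_deep_crimp 0.69 [ 0.2605 -0.3733  0.1798]
scene pinpoint pail_shallow 0.87 [ 0.495  -0.4288  0.0243]
scene pinpoint pail_shallow_crimp 0.7 [ 0.5015 -0.4241  0.1571]
```

Both pails are seated at the right heights. I'll let them settle, check that they are still, and compare the bystanders with the start.

Emit:
apply_moves --deltas '[[0,[0,0,-0.3],[0,0,0]],[0,[0,0,-0.3],[0,0,0]],[0,[0,0,-0.3],[0,0,0]],[0,[0,0,-0.3],[0,0,0]],[0,[0,0,-0.3],[0,0,0]],[0,[0,0,-0.3],[0,0,0]],[0,[0,0,-0.3],[0,0,0]],[0,[0,0,-0.3],[0,0,0]]]'

```text
time_s: 24.05
tcp_pos: [0.5607, -0.3169, 0.3736]
tool_rot: [-2.699, -1.607, 0.0]
force: [0.4, 0.1, -0.9]
opening: 0.0428
gripper_force: 0.0
```

Emit:
apply_moves --deltas '[[0,[0,0,0],[0,0,0]],[0,[0,0,0],[0,0,0]],[0,[0,0,0],[0,0,0]],[0,[0,0,0],[0,0,0]],[0,[0,0,0],[0,0,0]],[0,[0,0,0],[0,0,0]],[0,[0,0,0],[0,0,0]],[0,[0,0,0],[0,0,0]]]'

```text
time_s: 24.85
tcp_pos: [0.5607, -0.3169, 0.3738]
tool_rot: [-2.699, -1.607, -0.0]
force: [-0.3, -0.3, -0.7]
opening: 0.0425
gripper_force: 0.0
```

Emit:
apply_moves --deltas '[[0,[0,0,0],[0,0,0]],[0,[0,0,0],[0,0,0]],[0,[0,0,0],[0,0,0]],[0,[0,0,0],[0,0,0]],[0,[0,0,0],[0,0,0]],[0,[0,0,0],[0,0,0]],[0,[0,0,0],[0,0,0]],[0,[0,0,0],[0,0,0]]]'

```text
time_s: 25.65
tcp_pos: [0.5607, -0.3169, 0.3738]
tool_rot: [-2.699, -1.607, -0.0]
force: [-0.7, 0.4, -0.4]
opening: 0.0424
gripper_force: 0.0
```

```bash
python3 - <<'E'
from h import *
for c in('scene','wrist'):
    a=[snap(c)['image'].astype(int) for _ in range(4)]
    print(c,'frame change',[int((abs(x-a[0]).max(2)>25).sum()) for x in a[1:]])
    d=snap(c,'z_%s.png'%c); pts(c,d,['pail_deep','pail_deep_crimp','pail_shallow','pail_shallow_crimp'],n=2)
    if c=='scene':
        o=cv2.imread('pics/scene0.png'); n=cv2.imread('pics/z_scene.png')
        for nm,(u,v) in dict(dish=(199,158),tape=(242,253),tongs=(342,290),jar=(380,257),purple=(275,290)).items():
            t=o[v-16:v+16,u-18:u+18]; r=cv2.matchTemplate(n[v-28:v+28,u-30:u+30],t,cv2.TM_CCOEFF_NORMED);_,m,_,p=cv2.minMaxLoc(r);print(nm,round(m,2),p[0]-12,p[1]-12)
print(telemetry.read_state()['time_s'])
E
```

```text
scene frame change [0, 0, 0]
scene pinpoint pail_deep 0.98 [ 0.5746 -0.2963  0.0572]
scene pinpoint pail_deep 0.8 [ 0.2599 -0.3723  0.0014]
scene pinpoint pail_deep_crimp 0.98 [ 0.2573 -0.3719  0.1807]
scene pinpoint pail_deep_crimp 0.81 [ 0.5724 -0.2914  0.2426]
scene pinpoint pail_shallow 0.95 [ 0.4967 -0.4273  0.0224]
scene pinpoint pail_shallow_crimp 0.92 [ 0.5004 -0.426   0.159 ]
scene pinpoint pail_shallow_crimp 0.68 [ 0.5763 -0.2958  0.2407]
dish 0.93 0 0
tape 0.69 0 0
tongs 1.0 0 0
jar 1.0 0 0
purple 1.0 0 0
wrist frame change [0, 0, 0]
wrist pinpoint pail_deep 0.59 [ 0.5706 -0.2945  0.059 ]
wrist pinpoint pail_deep_crimp 0.98 [ 0.2556 -0.3824  0.1868]
wrist pinpoint pail_deep_crimp 0.89 [ 0.5732 -0.2945  0.2475]
wrist pinpoint pail_shallow 0.81 [ 0.5007 -0.4308  0.0302]
wrist pinpoint pail_shallow 0.21 [ 0.5711 -0.2931  0.2483]
wrist pinpoint pail_shallow_crimp 0.93 [ 0.4965 -0.4284  0.1604]
26.55
```

```bash
python3 -c "
from plant import env
print(env.finish_job())"
```

```text
the job is handed in; nothing more can be done
None
```

The shallow pail now hangs on the low hook and the deep white pail on the high hook, each by its crimp; both were straight and still with no sign the bystanders had moved, and I handed the job in at about 26.6 s, though no verdict came back.

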